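# Reset and lock the stop of a slicing guide

## Robot

A 7-joint arm with a two-finger parallel gripper is mounted at the origin on a cart in front of the work surface, level with it; the furniture and walls round the work are solid. World frame = base frame: x ahead of the robot, y to its left, z up, the work surface at z = 0. Lengths are in m, angles in rad, forces in N, time in s.
With the tool pointing down it reaches from about 0.425 to 0.825 m from the base axis. Payload 3.6 kg.
Tool frame: the origin (TCP) lies between the finger pads; the fingertips stand 17 mm ahead of it and the grasp point (between the pads) lies 2 mm behind it; y points along the fingers, x is the direction in which the jaws open and shut, and the axes are right-handed (so a half turn about y gives the same grasp; the last joint's range is limited). The gripper opens to 93 mm and grips with 3 to 60 N. Pads are 15 mm wide; open, the fingers measure 128 mm over their backs; the gripper's body (75 mm by 188 mm) begins 65 mm behind the grasp point.
Start: joints at [1.081, 0.615, -0.013, 1.423, 0.008, 1.103, -0.04], TCP at [0.291, -0.581, 0.236] pointing down, gripper open.
Joint ranges: [-3.12, 3.12], [-0.3, 2.06], [-1.34, 1.32], [0.26, 2.42], [-1.36, 4.5], [0.01, 1.98], [-2.84, 2.84]. Speed limits (rad/s): [2.79, 2.79, 3.14, 3.14, 3.14, 3.14, 3.14].

## Interface

Orientations are given as a 3x3 rotation matrix whose columns are the frame's x, y, z axes.
In Python, from bench import manip, grab_frame, camera_params gives the robot as it stands.
- The arm moves only by the tool play_rows, never from a script. Its argument "motion" is a list of rows, each a list of 7 numbers: the shift along the tool's x, y, z in cm, then the turn, a rotation vector about the tool's x, y, z in degrees, then the finger opening in cm, from 0 to 9.3. A call has 1 to 12 rows; each row shifts and turns the pose as measured when the row begins, along the tool's axes as they then stand; what a row does not reach is not made up. A row lasts 1/10 s, in which the tool goes at most 50 mm and 8.59 degrees, less where a joint would pass 70% of its speed; a pose out of reach is approached as far as the arm can. A call is refused whole if a number of a shift passes 5 or a number of a turn 8.59, either way. A call with a gripper value outside its range is refused whole. The fingers move at their own pace and stop on an object; "grip_force" is the grip in N (left out, the last holds). Time passes only in rows, so rows that do not move let the fingers close. It gives the time, the measured TCP pose, the force and the opening at its end, in the units of the state.
- manip.observe(): the state, without advancing time (a new reading comes with each control period).
- grab_frame(name): name is "scene" or "top"; returns (picture, depth): 384x512x3 uint8, red, green, blue; 384x512 float32, m along the optical axis (not along the pixel's ray), 0 where there is no reading.
- camera_params(name): a dict with "camera_matrix" (3x3 intrinsics, pixels), "position" and "attitude" of the camera in the world. Camera axes: x right, y up, looking along -z (the intrinsics and any distortion apply to the point x, -y, -z); pixel columns grow to the right and rows downward; lengths in m; the calibration is good to about 2 mm. A picture is of the moment at which its call begins. camera_params takes no time and is no camera call.
- manip.close_job(): hands the job in, once; it reports no verdict.
The state is a dict: "time_s": time; "joints": joint angles; "dq": joint speeds; "effort": joint torques, N m; "tcp_pos": TCP position; "orientation": TCP orientation; "wrist_force": force on the tool from outside, world axes, zero at the start; "wrist_torque": the same for the moment, N m; "gripper_width": opening from 0.0 (shut) to 1.0 (fully open).
Only numpy, scipy, OpenCV 4.12 (cv2) and the standard library are available. Lean on these libraries where they do the work, as an engineer would, in place of code of your own. Each camera call takes 0.05 s, during which the arm holds its last target. There are 200 camera calls.

## Task

Set the slicing guide to its other length: swing the lever of the jam nut counter-clockwise by at least 30 degrees so that the nut is well loose, turn the two-armed adjuster handle above it until the stop's pointer is in line with the arrow tab (not the square one), then swing the nut's lever back clockwise until it is fully tight. Never force the adjuster round while the nut is tight, move the stop only by the adjuster and not by pushing on it, and leave the tin, jar and bowl where they stand.

Things in the scene. Friction and masses are not known exactly. Their poses are not given: they have to be found in the camera images.
- guide: the slicing guide: a wooden board 200 x 300 x 18 mm fixed on the worktop, with metal hardware on top. Origin at the centre of its underside; its x axis points away from the robot (with some yaw), y (along the 300 mm) to the left, z up. The adjuster and jam nut share one upright axis at x = -20 mm, y = -80 mm of this frame; the stop is at its left half; the near edge (x = -100 mm) carries the two tabs
- nut (a joint): jam nut angle in rad about the upright axis: 0 = tight against its end stop (found within 0.04 of it), grows counter-clockwise seen from above as it loosens, to 0.9 at the other end stop. Below 0.2 it jams the adjuster, which must not then be turned (it could be forced round, spoiling the thread); above 0.3 the adjuster is free. It stays where it is left; pushing its lever end takes about 5 to 7 N
- nut_grip (a point): the upright black knob at the end of the jam nut's lever, 16 to 20 mm thick, 85 mm from the upright axis; it reaches from 30 to 64 mm above the worktop, the lever bar (12 mm thick) has its middle at 37 mm. This point is on the knob's axis, 52 mm above the worktop. Tight, the lever points 236 degrees counter-clockwise from the guide's +x (to the right and a little towards the robot); it swings under the adjuster's handle arms without touching them
- adjuster (a joint): angle of the adjuster spindle in rad, counter-clockwise from above positive, range -2.75 to 2.75, 0 as found. Turning it moves the stop 15 mm per rad: counter-clockwise moves the stop to the guide's +y (left), clockwise to -y. It stays where it is left; with the nut loose a push of about 9 N at 40 mm from the axis turns it
- adjuster_axis (a point): middle of the adjuster's handle, on the upright axis, 73 mm above the worktop. The hub is 28 mm in diameter, top 82 mm above the worktop
- handle_end (a point): ball (17 mm) at the end of one of the two opposite handle arms, the one that points to the robot as found, 48 mm from the axis, 73 mm above the worktop; the arms are bars 12 mm thick, from 67 to 79 mm above the worktop, with nothing but the nut's lever knob (top 64 mm, 85 mm from the axis) below or beside them
- pointer (a point): tip of the stop's steel pointer, 30 mm above the worktop. The stop is a dark wooden bar 175 mm long (along the guide's x), 16 mm thick, 66 mm high over the worktop, that slides along the guide's y, 42 mm each way from where it was found; the pointer (4 mm wide) is at its near end
- arrow_tab_mark (a point): tip of the raised arrowhead on the arrow tab, a fixed steel clip 28 mm wide on the near edge of the board, 21 to 33 mm left or right of the pointer; the arrow is made of two slanting bars that meet towards the stop. Its x and y axes are those of the guide. The pointer is in line with it when both have the same y in the guide's frame
- square_tab_mark (a point): the same point of the other tab, on the other side of the pointer, whose raised mark is a plain square
- stop: the sliding stop bar; origin under its middle on the board's top
- tin: round tin, 87 mm wide, 40 mm high, origin under its centre; bystander
- jar: glass jar with dark lid, 65 mm wide, 86 mm high, origin under its centre; bystander
- bowl: small white bowl, 68 mm wide, 35 mm high, origin under its centre; bystander
There are look-alikes about, which are no part of the job. Leave any purple look-alike of the part that bears arrow_tab_mark alone.

How it is judged:
By the outcome, as a careful person would: the job done as asked, in the order asked, and still so for the second after the job is handed in, with the robot touching nothing.
It also fails if it takes over 54 s, if anything falls off the work surface, if the arm or the gripper's body presses on something with over 40 N, if the wrist force passes 120 N, or if a joint passes its speed limit or range.

## Working session

There is one attempt and no reset: what is moved stays moved. The work goes in short steps, Python scripts to look and compute and a tool call to move; the robot and the scene stay as the last step left them, time stands still between calls to the robot, and variables do not carry over. Pictures are saved under pics/ and viewed, about 8 in all and at most 12, crops included, and the job is handed in when it is done.

Besides the shell and the picture viewer there is one more tool, called as name(argument=value, ...), one argument or row to a line, values as JSON. play_rows: Moves the arm, as the interface text tells. Its arguments: {"type":"object","properties":{"motion":{"type":"array","items":{"type":"array","items":{"type":"number"}}},"grip_force":{"type":"number"}},"required":["motion"]}

```bash
mkdir -p pics; ls; cat > h.py <<'E'
import numpy as np, cv2
from bench import manip, grab_frame, camera_params
def cam(n):
    p=camera_params(n); return np.array(p["camera_matrix"]),np.array(p["position"]),np.array(p["attitude"]),p
def ray(n,u,v,z):
    K,t,R,_=cam(n); d=np.linalg.inv(K)@[u,v,1]; d=R@[d[0],-d[1],-d[2]]
    return t+d*(z-t[2])/d[2]
def proj(n,P):
    K,t,R,_=cam(n); c=R.T@(np.array(P)-t); q=K@[c[0],-c[1],-c[2]]; return q[:2]/q[2]
def snap(n,f):
    im,d=grab_frame(n); cv2.imwrite("pics/"+f+".png",im[:,:,::-1]); np.save("pics/"+f+".npy",d); return im,d
E
python3 - <<'E'
from h import *
for n in("scene","top"):
    snap(n,n+"0"); print(cam(n)[3])
print(manip.observe())
E
```

```text
pics
{'camera_matrix': array([[402.26603382,   0.        , 260.4184442 ],
       [  0.        , 402.26603382, 188.65927874],
       [  0.        ,   0.        ,   1.        ]]), 'position': array([-0.34665938,  0.36116134,  0.54208893]), 'attitude': array([[-0.48293815,  0.38995731, -0.78403064],
       [-0.87527764, -0.18871089,  0.44528333],
       [ 0.02568637,  0.9012888 ,  0.4324566 ]])}
{'camera_matrix': array([[483.04224353,   0.        , 252.77916005],
       [  0.        , 483.04224353, 187.17087212],
       [  0.        ,   0.        ,   1.        ]]), 'position': array([ 0.2394303 , -0.08925511,  1.34543361]), 'attitude': array([[-3.42860414e-04,  9.83812626e-01, -1.79199889e-01],
       [-9.99959790e-01, -1.94312096e-03, -8.75458304e-03],
       [-8.96107638e-03,  1.79189681e-01,  9.83773733e-01]])}
{'time_s': 0.1, 'joints': array([ 1.08052892,  0.61584681, -0.01260096,  1.4247205 ,  0.00810927,
        1.10340684, -0.04039816]), 'dq': array([-0.00018828, -0.00115168, -0.0006542 , -0.00457436, -0.00097229,
       -0.00050305,  0.00089168]), 'effort': array([ 4.15703707e-04, -4.60043514e+01,  2.09766179e-01, -1.66244781e+01,
       -6.12243824e-02,  1.69722765e-02,  1.09869629e-04]), 'tcp_pos': array([ 0.29045995, -0.58074342,  0.23458726]), 'orientation': array([[ 4.47371950e-01, -1.08409888e-03,  8.94347339e-01],
       [-8.94344959e-01,  2.06366937e-03,  4.47373261e-01],
       [-2.33063407e-03, -9.99997283e-01, -4.63305762e-05]]), 'wrist_force': array([-0.99460154, -0.30044103,  0.0607449 ]), 'wrist_torque': array([-0.01621565, -0.03719523, -0.01304943]), 'gripper_width': 0.9982497817004666}
```

View images.

View pics/top0.png

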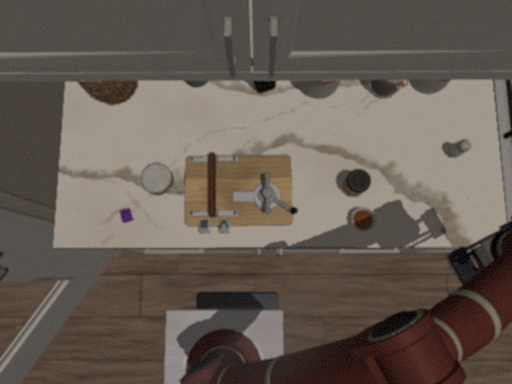

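View pics/scene0.png

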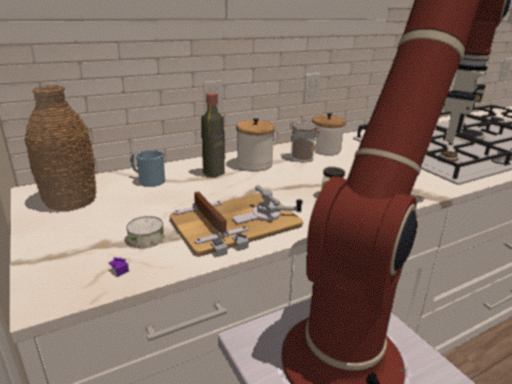

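```bash
python3 - <<'E'
from h import *
a=cv2.imread("pics/top0.png")[145:240,175:305]; b=cv2.imread("pics/scene0.png")[180:260,165:305]
A=cv2.resize(a,None,fx=5,fy=5,interpolation=cv2.INTER_CUBIC)
c=cv2.imread("pics/top0.png")[210:240,190:240];d=cv2.imread("pics/scene0.png")[220:260,195:265]
C=cv2.resize(c,(400,240),interpolation=cv2.INTER_CUBIC);D=cv2.resize(d,(400,229),interpolation=cv2.INTER_CUBIC)
cv2.imwrite("pics/z1.png",A); cv2.imwrite("pics/z2.png",np.vstack([C,D]))
# board corners from wood mask
im=cv2.imread("pics/top0.png"); h=cv2.cvtColor(im,cv2.COLOR_BGR2HSV)
m=cv2.inRange(h,(8,70,70),(25,255,255)); m[:150]=0;m[235:]=0;m[:,:180]=0;m[:,300:]=0
m=cv2.morphologyEx(m,cv2.MORPH_CLOSE,np.ones((15,15)))
cs=max(cv2.findContours(m,0,1)[0],key=cv2.contourArea); r=cv2.minAreaRect(cs); print(r)
for p in cv2.boxPoints(r): print(p,ray("top",*p,0.018))
# depth points height>0.02
dd=np.load("pics/top0.npy");K,t,R,_=cam("top")
v,u=np.mgrid[145:240,175:305]; z=dd[145:240,175:305]
q=np.stack([(u-K[0,2])/K[0,0]*z,-(v-K[1,2])/K[1,1]*z,-z],-1)@R.T+t
for lo,hi in((.045,.07),(.07,.1),(.0,.01),(.014,.022)):
    s=q[(q[...,2]>lo)&(q[...,2]<hi)]; print(lo,len(s),s.mean(0) if len(s) else 0)
hm=np.clip(q[...,2]/0.1*255,0,255).astype(np.uint8); cv2.imwrite("pics/hm.png",cv2.resize(hm,None,fx=5,fy=5,interpolation=0))
E
```

```text
((237.5, 189.0), (72.0, 107.0), 90.0)
[184. 153.] [0.58003375 0.11742304 0.018     ]
[291. 153.] [ 0.5792343  -0.18556092  0.018     ]
[291. 225.] [ 0.37519746 -0.18259981  0.018     ]
[184. 225.] [0.37556906 0.11226943 0.018     ]
0.045 472 [0.47142306 0.00153914 0.06229303]
0.07 244 [ 0.4555007  -0.10835105  0.07797639]
0.0 1992 [ 0.46068452 -0.04803222  0.00230606]
0.014 4442 [ 0.47371094 -0.03313409  0.01713131]
```

View pics/z1.png

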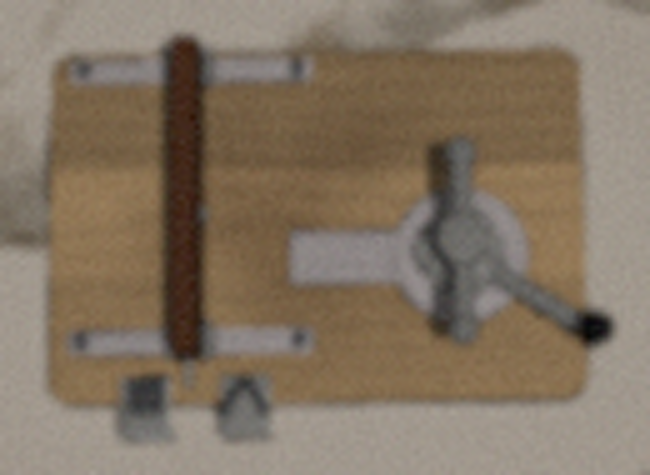

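View pics/z2.png

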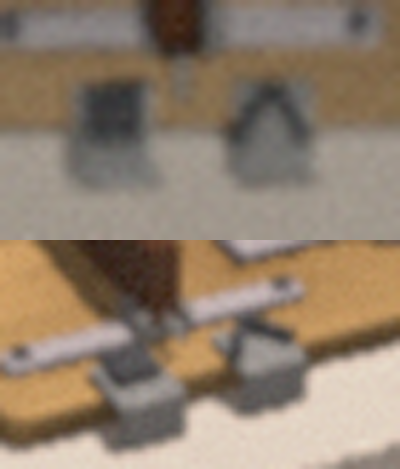

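```bash
python3 - <<'E'
from h import *
f=lambda x,y,z:ray("top",175+(x+.5)/5-.5,145+(y+.5)/5-.5,z)
hub=f(463,235,.082); knob=f(594,326,.064); e1=f(461,150,.08); e2=f(463,328,.08); ptr=f(189,386,.03); arr=f(245,378,.024)
for n in("hub","knob","e1","e2","ptr","arr"): print(n,globals()[n].round(4))
d=knob-hub; print("lever",np.degrees(np.arctan2(d[1],d[0]))%360,np.hypot(*d[:2]))
im=cv2.imread("pics/top0.png"); h=cv2.cvtColor(im,cv2.COLOR_BGR2HSV)
m=cv2.inRange(h,(8,70,70),(25,255,255))[145:240,175:305]
P=[]
for c in list(range(18,30))+list(range(65,110)):
    r=np.where(m[:,c]>0)[0]; P.append((ray("top",175+c,145+r.min()-.5,.018)[:2],ray("top",175+c,145+r.max()+.5,.018)[:2]))
P=np.array(P)
for k in(0,1):
    a=np.polyfit(P[:,k,1],P[:,k,0],1); print("edge yaw",-np.degrees(np.arctan(a[0])),a)
o=manip.observe(); print(o["tcp_pos"])
E
```

```text
hub [ 0.4575 -0.1163  0.082 ]
knob [ 0.4112 -0.1864  0.064 ]
e1 [ 0.504  -0.1155  0.08  ]
e2 [ 0.4081 -0.116   0.08  ]
ptr [0.383  0.0329 0.03  ]
arr [0.388  0.0027 0.024 ]
lever 236.51268763608144 0.08403728250292966
edge yaw 5.668588066496294 [-0.0992596   0.56472868]
edge yaw -1.1556821933496437 [0.0201732  0.37897778]
[ 0.29045995 -0.58074342  0.23458726]
```

play_rows(
  motion=[
    [-2,0,2,0,0,0,4.0],
    [-3,0,2.9,0,0,0,4.0],
    [-3,0,2.9,0,0,0,4.0],
    [-3,0,2.9,0,0,0,4.0],
    [-3,0,2.9,0,0,0,4.0],
    [-3,0,2.9,0,0,0,4.0],
    [-3,0,2.9,0,0,0,4.0],
    [-3,0,2.9,0,0,0,4.0],
    [-3,0,2.9,0,0,0,4.0],
    [-2,0,1.9,0,0,0,4.0],
    [0,0,0,0,0,0,4.0],
    [0,0,0,0,0,0,4.0],
  ],
)

```text
time_s: 1.3
tcp_pos: [0.4082, -0.1943, 0.229]
orientation: [[0.446, -0.01, 0.895], [-0.895, 0.007, 0.446], [-0.011, -1.0, -0.006]]
wrist_force: [1.1, -0.4, 0.1]
gripper_width: 0.428
```

```bash
cat >> h.py <<'E'
from scipy.spatial.transform import Rotation as Ro
def goal(p,a):
    a=np.radians(a); x=np.array([np.cos(a),np.sin(a),0]); y=np.array([0,0,-1.]); return np.array(p),np.stack([x,y,np.cross(x,y)],1)
def plan(wps,start=None):
    o=manip.observe(); p,R=(o["tcp_pos"],o["orientation"]) if start is None else goal(*start)
    for w in wps:
        q,S=goal(*w); d=R.T@(q-p)*100; r=np.degrees(Ro.from_matrix(R.T@S).as_rotvec()); print(w,"shift",d.round(2),"rot",r.round(2)); p,R=q,S
E
python3 - <<'E'
from h import *
plan([((.411,-.1865,.1),-33.5),((.411,-.1865,.055),-33.5)])
H=np.array([.4575,-.1163]); 
def w(n,r,z): 
    a=np.radians(236.5+n); return (tuple(np.round(np.r_[H+r*np.array([np.cos(a),np.sin(a)]),z],4)),-33.5+n)
print("arc"); plan([w(n,.085,.055) for n in range(6,61,6)],w(0,.085,.055))
E
```

```text
((0.411, -0.1865, 0.1), -33.5) shift [-0.43 12.9   0.67] rot [  0.16 -30.01  -0.7 ]
((0.411, -0.1865, 0.055), -33.5) shift [0.  4.5 0. ] rot [0. 0. 0.]
arc
((np.float64(0.4183), np.float64(-0.1917), np.float64(0.055)), -27.5) shift [0.89 0.   0.05] rot [ 0. -6.  0.]
((np.float64(0.4263), np.float64(-0.1954), np.float64(0.055)), -21.5) shift [0.88 0.   0.04] rot [ 0. -6.  0.]
((np.float64(0.4348), np.float64(-0.1982), np.float64(0.055)), -15.5) shift [0.89 0.   0.05] rot [ 0. -6.  0.]
((np.float64(0.4435), np.float64(-0.2001), np.float64(0.055)), -9.5) shift [0.89 0.   0.05] rot [ 0. -6.  0.]
((np.float64(0.4523), np.float64(-0.2011), np.float64(0.055)), -3.5) shift [0.88 0.   0.05] rot [ 0. -6.  0.]
((np.float64(0.4612), np.float64(-0.2012), np.float64(0.055)), 2.5) shift [0.89 0.   0.04] rot [ 0. -6.  0.]
((np.float64(0.4701), np.float64(-0.2004), np.float64(0.055)), 8.5) shift [0.89 0.   0.04] rot [ 0. -6.  0.]
((np.float64(0.4788), np.float64(-0.1986), np.float64(0.055)), 14.5) shift [0.89 0.   0.05] rot [ 0. -6.  0.]
((np.float64(0.4873), np.float64(-0.1959), np.float64(0.055)), 20.5) shift [0.89 0.   0.05] rot [ 0. -6.  0.]
((np.float64(0.4954), np.float64(-0.1924), np.float64(0.055)), 26.5) shift [0.88 0.   0.04] rot [ 0. -6.  0.]
```

play_rows(
  motion=[
    [-0.4,0,0.6,0,-7.5,-0.6,4.0],
    [0,0,0,0,-7.5,0,4.0],
    [0,0,0,0,-7.5,0,4.0],
    [0,0,0,0,-7.5,0,4.0],
    [0,3,0,0,0,0,4.0],
    [0,3,0,0,0,0,4.0],
    [0,3,0,0,0,0,4.0],
    [0,3,0,0,0,0,4.0],
    [0,0,0,0,0,0,4.0],
  ],
)

```text
time_s: 2.2
tcp_pos: [0.4074, -0.2068, 0.1052]
orientation: [[0.83, -0.004, 0.558], [-0.558, -0.012, 0.83], [0.003, -1.0, -0.012]]
wrist_force: [-0.6, -0.6, 0.2]
gripper_width: 0.429
```

```bash
python3 - <<'E'
from h import *
plan([((.411,-.1865,.055),-33.5)])
snap("top","top1");im=cv2.imread("pics/top1.png")[145:240,205:335]; s=snap("scene","sc1")
cv2.imwrite("pics/z3.png",np.vstack([cv2.resize(im,None,fx=4,fy=4,interpolation=2),cv2.resize(cv2.imread("pics/sc1.png")[180:235,210:340],(520,220))]))
E
```

```text
((0.411, -0.1865, 0.055), -33.5) shift [-0.85  4.99  1.94] rot [ 0.69 -0.4   0.19]
```

View pics/z3.png

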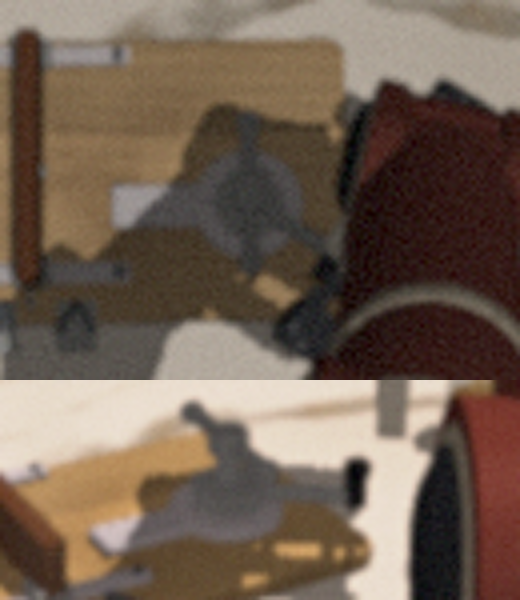

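play_rows(
  motion=[
    [-0.8,0,1.0,0.7,-0.4,0.2,4.0],
    [0,0,0.9,0,0,0,4.0],
    [0,0,0,0,0,0,4.0],
  ],
)

```text
time_s: 2.6
tcp_pos: [0.4164, -0.1871, 0.1117]
orientation: [[0.833, 0.014, 0.553], [-0.553, -0.004, 0.833], [0.014, -1.0, 0.004]]
wrist_force: [-0.1, 0.1, 1.1]
gripper_width: 0.429
```

```bash
python3 - <<'E'
from h import *
plan([((.411,-.1865,.055),-33.5)])
E
```

```text
((0.411, -0.1865, 0.055), -33.5) shift [-0.56  5.66 -0.27] rot [-0.24 -0.06  0.81]
```

play_rows(
  motion=[
    [-0.5,1,-0.2,-0.2,0,0.8,4.0],
    [0,1.2,0,0,0,0,4.0],
    [0,0,0,0,0,0,4.0],
  ],
)

```text
time_s: 2.9
tcp_pos: [0.4121, -0.1857, 0.0902]
orientation: [[0.834, 0.003, 0.551], [-0.551, -0.001, 0.834], [0.003, -1.0, 0.001]]
wrist_force: [-0.1, -0.2, 0.5]
gripper_width: 0.427
```

```bash
python3 - <<'E'
from h import *
plan([((.411,-.1865,.055),-33.5)]); print(manip.observe()["joints"].round(3))
E
```

```text
((0.411, -0.1865, 0.055), -33.5) shift [-0.06  3.52 -0.13] rot [-0.05  0.05  0.19]
[ 0.479  0.55  -0.148  2.134  0.173  0.465 -0.386]
```

play_rows(
  motion=[
    [0,1.2,-0.1,0,0,0.1,4.0],
    [0,1.2,0,0,0,0,4.0],
    [0,1.1,0,0,0,0,4.0],
    [0,0,0,0,0,0,4.0],
  ],
)

```text
time_s: 3.3
tcp_pos: [0.4118, -0.187, 0.0545]
orientation: [[0.834, 0.002, 0.551], [-0.551, -0.001, 0.834], [0.002, -1.0, 0.0]]
wrist_force: [0.5, 0.1, 0.3]
gripper_width: 0.429
```

```bash
python3 - <<'E'
from h import *
plan([((.411,-.1865,.055),-33.5)]); print(manip.observe()["joints"].round(3))
E
```

```text
((0.411, -0.1865, 0.055), -33.5) shift [-0.09 -0.05 -0.  ] rot [-0.02  0.06  0.12]
[ 0.461  0.62  -0.121  2.158  0.194  0.371 -0.403]
```

play_rows(
  motion=[
    [0.9,0,0.05,0,-6,0,4.0],
    [0.9,0,0.05,0,-6,0,4.0],
    [0.9,0,0.05,0,-6,0,4.0],
    [0.9,0,0.05,0,-6,0,4.0],
    [0,0,0,0,0,0,4.0],
  ],
)

```text
time_s: 3.8
tcp_pos: [0.4356, -0.1955, 0.0538]
orientation: [[0.989, -0.022, 0.147], [-0.147, 0.006, 0.989], [-0.023, -1.0, 0.002]]
wrist_force: [0.4, 0.3, 0.1]
gripper_width: 0.436
```

```bash
cat >> h.py <<'E'
H=np.array([.4575,-.1163])
def where(h=H):
    o=manip.observe(); d=o["tcp_pos"][:2]-h; print("r %.4f ang %.1f z %.4f toolx %.1f"%(np.hypot(*d),np.degrees(np.arctan2(d[1],d[0]))%360,o["tcp_pos"][2],np.degrees(np.arctan2(o["orientation"][1,0],o["orientation"][0,0]))),"F",o["wrist_force"].round(1),"q",o["joints"].round(2),"w",o["gripper_width"].round(3))
E
python3 - <<'E'
from h import *
where()
E
```

```text
Traceback (most recent call last):
  File "h.py", line 21, in where
    o=manip.observe(); d=o["tcp_pos"][:2]-h; print("r %.4f ang %.1f z %.4f toolx %.1f"%(np.hypot(*d),np.degrees(np.arctan2(d[1],d[0]))%360,o["tcp_pos"][2],np.degrees(np.arctan2(o["orientation"][1,0],o["orientation"][0,0]))),"F",o["wrist_force"].round(1),"q",o["joints"].round(2),"w",o["gripper_width"].round(3))
                                                                                                                                                                                                                                                                                           ^^^^^^^^^^^^^^^^^^^^^^^^
AttributeError: 'float' object has no attribute 'round'
```

play_rows(
  motion=[
    [1.0,0,-0.2,0,-2,-1,4.0],
    [1.0,0,0,0,-5,0,4.0],
    [1.0,0,0.05,0,-6,0,4.0],
    [1.0,0,0.05,0,-6,0,4.0],
    [1.0,0,0.05,0,-6,0,4.0],
    [0,0,0,0,0,0,4.0],
  ],
)

```text
time_s: 4.4
tcp_pos: [0.4695, -0.1979, 0.0524]
orientation: [[0.956, -0.038, -0.291], [0.291, 0.001, 0.957], [-0.036, -0.999, 0.012]]
wrist_force: [-0.2, -0.1, -0.0]
gripper_width: 0.437
```

```bash
sed -i 's/o\["gripper_width"\].round(3)/round(o["gripper_width"],3)/' h.py
python3 - <<'E'
from h import *
where(); snap("scene","sc2"); cv2.imwrite("pics/z4.png",cv2.resize(cv2.imread("pics/sc2.png")[170:250,200:340],None,fx=4,fy=4,interpolation=2))
E
```

```text
r 0.0825 ang 278.4 z 0.0524 toolx 16.9 F [-0.2 -0.1 -0. ] q [ 0.6   0.71 -0.38  1.97  0.47  0.59  0.19] w 0.437
```

View pics/z4.png

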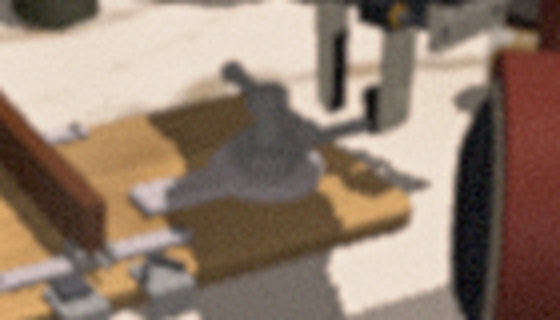

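play_rows(
  motion=[
    [1.0,0,-0.2,0,-2,-2,4.0],
    [1.0,0,0,0,-5,0,4.0],
    [0,0,0,0,0,0,4.0],
  ],
)

```text
time_s: 4.75
tcp_pos: [0.4845, -0.1964, 0.0516]
orientation: [[0.916, -0.011, -0.401], [0.401, 0.009, 0.916], [-0.007, -1.0, 0.013]]
wrist_force: [0.6, 0.2, -0.1]
gripper_width: 0.428
```

```bash
python3 - <<'E'
from h import *
where(); plan([((.475,-.197,.135),20),((.4975,-.116,.135),90)])
E
```

```text
r 0.0845 ang 288.6 z 0.0516 toolx 23.7 F [ 0.6  0.2 -0.1] q [ 0.62  0.72 -0.42  1.95  0.5   0.59  0.28] w 0.428
((0.475, -0.197, 0.135), 20) shift [-0.95 -8.33  0.43] rot [-0.71  3.66 -0.41]
((0.4975, -0.116, 0.135), 90) shift [4.88 0.   6.84] rot [  0. -70.   0.]
```

play_rows(
  motion=[
    [-0.6,0,0,-0.7,0,0,4.0],
    [0,-3,0,0,0,0,4.0],
    [0,-3.5,0,0,0,0,4.0],
    [0,-2,0,0,-8,0,3.0],
    [0,0,0,0,-8,0,3.0],
    [0,0,0,0,-8,0,3.0],
    [0,0,0,0,-8,0,3.0],
    [0,0,0,0,-8,0,3.0],
    [0,0,0,0,-8,0,3.0],
    [0,0,0,0,-8,0,3.0],
    [0,0,0,0,-8,0,3.0],
    [0,0,0,0,0,0,3.0],
  ],
)

```text
time_s: 5.95
tcp_pos: [0.4865, -0.1976, 0.1428]
orientation: [[0.013, 0.031, -0.999], [1.0, -0.006, 0.013], [-0.006, -1.0, -0.031]]
wrist_force: [0.5, -0.2, -0.1]
gripper_width: 0.321
```

```bash
python3 - <<'E'
from h import *
where(); plan([((.4975,-.116,.135),90),((.4975,-.116,.0835),90)])
E
```

```text
r 0.0863 ang 289.7 z 0.1428 toolx 89.2 F [ 0.5 -0.2 -0.1] q [ 0.88  0.66 -0.83  1.9   0.66  0.84  1.26] w 0.321
((0.4975, -0.116, 0.135), 90) shift [ 8.18  0.76 -0.96] rot [ 1.77 -0.76 -0.35]
((0.4975, -0.116, 0.0835), 90) shift [0.   5.15 0.  ] rot [0. 0. 0.]
```

play_rows(
  motion=[
    [2.7,0,-0.3,1.0,0,0,3.0],
    [2.7,0,-0.3,0.7,-0.7,0,3.0],
    [2.6,0,-0.3,0,0,0,3.0],
    [0,0,0,0,0,0,3.0],
  ],
)

```text
time_s: 6.35
tcp_pos: [0.4983, -0.1161, 0.1425]
orientation: [[0.022, 0.007, -1.0], [1.0, -0.005, 0.022], [-0.005, -1.0, -0.008]]
wrist_force: [-0.4, 0.0, -0.8]
gripper_width: 0.321
```

```bash
python3 - <<'E'
from h import *
where(); plan([((.4975,-.116,.0835),90)])
E
```

```text
r 0.0408 ang 0.3 z 0.1425 toolx 88.7 F [-0.4  0.  -0.8] q [ 0.71  0.65 -0.82  1.92  0.64  0.84  1.1 ] w 0.321
((0.4975, -0.116, 0.0835), 90) shift [0.03 5.9  0.13] rot [ 0.43 -1.28 -0.26]
```

play_rows(
  motion=[
    [0,1.5,0.1,0.4,-1.2,-0.3,3.0],
    [0,1.5,0,0,0,0,3.0],
    [0,1.5,0,0,0,0,3.0],
    [0,1.3,0,0,0,0,3.0],
    [0,0,0,0,0,0,3.0],
  ],
)

```text
time_s: 6.85
tcp_pos: [0.4966, -0.1209, 0.079]
orientation: [[0.012, 0.0, -1.0], [1.0, -0.002, 0.012], [-0.002, -1.0, -0.0]]
wrist_force: [-0.2, 0.9, 0.2]
gripper_width: 0.319
```

```bash
python3 - <<'E'
from h import *
where(); snap("scene","sc3"); cv2.imwrite("pics/z5.png",cv2.resize(cv2.imread("pics/sc3.png")[160:250,190:330],None,fx=4,fy=4,interpolation=2))
a=lambda t,r=.04:((round(H[0]+r*np.cos(np.radians(t)),4),round(H[1]+r*np.sin(np.radians(t)),4),.0835),90+t)
plan([((.4975,-.116,.0835),90),a(-7),a(-14)])
E
```

```text
r 0.0394 ang 353.3 z 0.0790 toolx 89.3 F [-0.2  0.9  0.2] q [ 0.66  0.74 -0.74  1.97  0.75  0.73  1.02] w 0.319
((0.4975, -0.116, 0.0835), 90) shift [ 0.49 -0.38 -0.04] rot [ 0.07 -0.69 -0.12]
((np.float64(0.4972), np.float64(-0.1212), 0.0835), 83) shift [-0.52  0.    0.03] rot [0. 7. 0.]
((np.float64(0.4963), np.float64(-0.126), 0.0835), 76) shift [-0.49  0.    0.03] rot [0. 7. 0.]
```

View pics/z5.png

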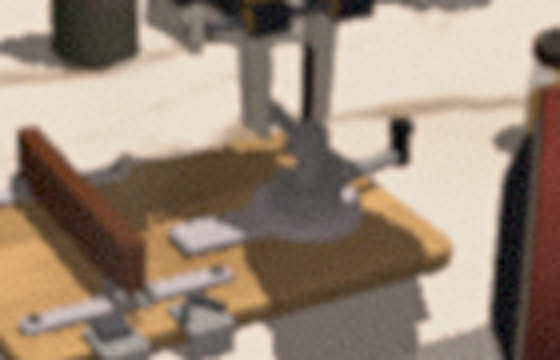

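play_rows(
  motion=[
    [0,-0.3,0,0,0,0,1.8],
    [0,0,0,0,4,0,1.8],
    [0,0,0,0,0,0,1.8],
    [-0.5,0,0.03,0,7,0,1.8],
    [-0.5,0,0.03,0,7,0,1.8],
    [-0.5,0,0.03,0,7,0,1.8],
    [-0.5,0,0.03,0,7,0,1.8],
    [0,0,0,0,0,0,1.8],
  ],
)

```text
time_s: 7.7
tcp_pos: [0.4936, -0.1236, 0.084]
orientation: [[0.541, 0.013, -0.841], [0.84, 0.026, 0.542], [0.029, -1.0, 0.003]]
wrist_force: [-0.7, -1.4, -4.7]
gripper_width: 0.2
```

```bash
python3 - <<'E'
from h import *
where()
E
```

```text
r 0.0368 ang 348.5 z 0.0840 toolx 57.2 F [-0.7 -1.4 -4.7] q [ 0.62  0.69 -0.61  1.98  0.6   0.65  0.62] w 0.2
```

play_rows(
  motion=[
    [-0.9,0.1,-0.4,0,0,-1,1.8],
    [-0.9,0,-0.3,0,0,0,1.8],
    [-0.9,0,-0.2,0,0,0,1.8],
  ],
)

```text
time_s: 8.0
tcp_pos: [0.4904, -0.1385, 0.0842]
orientation: [[0.524, 0.032, -0.851], [0.849, 0.058, 0.525], [0.066, -0.998, 0.003]]
wrist_force: [2.9, 8.8, -6.5]
gripper_width: 0.195
```

```bash
python3 - <<'E'
from h import *
where()
E
```

```text
r 0.0397 ang 325.9 z 0.0842 toolx 58.3 F [ 2.9  8.8 -6.5] q [ 0.69  0.7  -0.65  1.98  0.59  0.63  0.7 ] w 0.195
```

play_rows(
  motion=[
    [-1.0,0,0.05,0,5,3,1.8],
    [-1.0,0,0.05,0,6,1,1.8],
    [-1.0,0,0.05,0,6,1,1.8],
  ],
)

```text
time_s: 8.3
tcp_pos: [0.48, -0.1497, 0.0858]
orientation: [[0.746, -0.0, -0.666], [0.666, 0.008, 0.746], [0.005, -1.0, 0.006]]
wrist_force: [4.8, 6.9, -6.1]
gripper_width: 0.199
```

```bash
python3 - <<'E'
from h import *
where()
E
```

```text
r 0.0403 ang 303.9 z 0.0858 toolx 41.8 F [ 4.8  6.9 -6.1] q [ 0.61  0.66 -0.53  1.99  0.54  0.63  0.46] w 0.199
```

play_rows(
  motion=[
    [-1.0,0.2,0.1,0,7,1,1.8],
    [-1.0,0.1,0.1,0,7,1,1.8],
    [-1.0,0.1,0.1,0,7,1,1.8],
    [-1.0,0.1,0.1,0,7,1,1.8],
  ],
)

```text
time_s: 8.7
tcp_pos: [0.4659, -0.1539, 0.0869]
orientation: [[0.97, -0.013, -0.245], [0.244, -0.008, 0.97], [-0.014, -1.0, -0.005]]
wrist_force: [8.5, 2.6, -5.4]
gripper_width: 0.194
```

```bash
python3 - <<'E'
from h import *
where()
E
```

```text
r 0.0385 ang 282.5 z 0.0869 toolx 14.1 F [ 8.5  2.6 -5.4] q [ 0.53  0.62 -0.38  2.02  0.42  0.59  0.09] w 0.194
```

play_rows(
  motion=[
    [-1.1,0.4,0.0,0,6,0,1.8],
    [-1.1,0.3,0.0,0,6,0,1.8],
    [-1.1,0.3,0.1,0,6,0,1.8],
    [0,0,0,0,0,0,1.8],
  ],
)

```text
time_s: 9.1
tcp_pos: [0.4606, -0.153, 0.0866]
orientation: [[0.997, 0.048, 0.059], [-0.058, -0.007, 0.998], [0.049, -0.999, -0.004]]
wrist_force: [-0.8, -0.3, -0.6]
gripper_width: 0.197
```

```bash
cat >> h.py <<'E'
def look(f,view=True):
    s,_=snap("scene",f+"s"); t,_=snap("top",f+"t")
    A=cv2.resize(cv2.imread("pics/"+f+"s.png")[205:265,190:270],(640,480),interpolation=2)
    cv2.imwrite("pics/"+f+"z.png",A)
    a=cv2.imread("pics/"+f+"t.png")[205:240,190:240]; cv2.imwrite("pics/"+f+"zt.png",cv2.resize(a,(750,525),interpolation=2))
    # stop bar centre by dark-red mask, in the top view
    h=cv2.cvtColor(cv2.imread("pics/"+f+"t.png"),cv2.COLOR_BGR2HSV); m=cv2.inRange(h,(0,90,25),(11,255,110)); m[:155]=0; m[215:]=0; m[:,:195]=0; m[:,250:]=0
    v,u=np.where(m>0); print("stop px",len(u),"u",np.median(u),u.mean())
E
python3 - <<'E'
from h import *
where(); look("l1")
h=cv2.cvtColor(cv2.imread("pics/top0.png"),cv2.COLOR_BGR2HSV); m=cv2.inRange(h,(0,90,25),(11,255,110)); m[:155]=0; m[215:]=0; m[:,:195]=0; m[:,250:]=0
v,u=np.where(m>0); print("start",len(u),np.median(u),u.mean())
E
```

```text
r 0.0368 ang 274.9 z 0.0866 toolx -3.3 F [-0.8 -0.3 -0.6] q [ 0.48  0.59 -0.29  2.08  0.35  0.47 -0.13] w 0.197
stop px 257 u 220.0 220.34630350194553
start 241 211.0 211.298755186722
```

play_rows(
  motion=[
    [-1.0,0.3,-0.2,0,4,2,1.8],
    [-1.2,0.2,-0.1,0,6,1,1.8],
    [0,0,0,0,0,0,1.8],
  ],
)

```text
time_s: 9.5
tcp_pos: [0.4525, -0.1533, 0.085]
orientation: [[0.974, 0.025, 0.225], [-0.225, 0.0, 0.974], [0.024, -1.0, 0.006]]
wrist_force: [0.7, 0.5, 0.9]
gripper_width: 0.194
```

```bash
python3 - <<'E'
from h import *
where(); look("l2")
E
```

```text
r 0.0373 ang 262.3 z 0.0850 toolx -13.0 F [0.7 0.5 0.9] q [ 0.46  0.59 -0.25  2.08  0.29  0.48 -0.24] w 0.194
stop px 236 u 221.0 221.57203389830508
```

```bash
python3 - <<'E'
import cv2,numpy as np
a=cv2.resize(cv2.imread("pics/l2zt.png"),(420,294)); b=cv2.imread("pics/l2s.png")[215:260,195:265]
cv2.imwrite("pics/v8.png",np.vstack([cv2.resize(cv2.imread("pics/l2t.png")[212:232,205:235],(420,280),interpolation=2),cv2.resize(b,(420,270),interpolation=2)]))
E
```

```text
(no output)
```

View pics/v8.png

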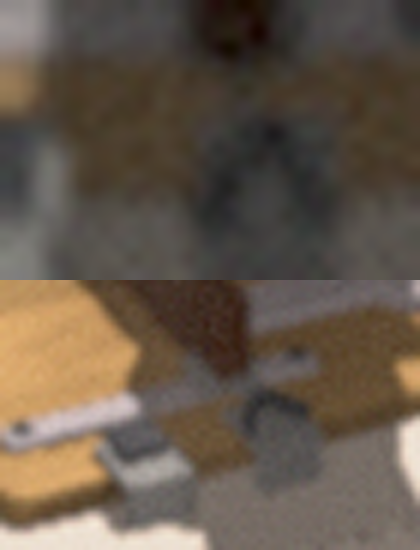

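play_rows(
  motion=[
    [-1.0,0,-0.1,0,4,1,1.8],
    [-1.0,0,-0.1,0,6,0,1.8],
    [0,0,0,0,0,0,1.8],
  ],
)

```text
time_s: 9.9
tcp_pos: [0.442, -0.1513, 0.0854]
orientation: [[0.921, 0.028, 0.389], [-0.389, 0.004, 0.921], [0.024, -1.0, 0.014]]
wrist_force: [0.6, -0.7, -0.5]
gripper_width: 0.194
```

```bash
python3 - <<'E'
from h import *
where(); look("l3")
E
```

```text
r 0.0383 ang 246.1 z 0.0854 toolx -22.9 F [ 0.6 -0.7 -0.5] q [ 0.44  0.57 -0.21  2.11  0.24  0.45 -0.35] w 0.194
stop px 235 u 222.0 222.74893617021277
```

play_rows(
  motion=[
    [0.2,0,0,0,0,0,3.0],
    [0,-1,0,0,0,0,3.5],
    [0,-4,0,0,0,0,4.0],
    [0,-4,0,0,0,0,4.0],
    [1.9,0,-4.6,0,0,0,4.0],
    [1.9,0,-4.6,0,0,0,4.0],
    [1.9,0,-4.6,0,0,0,4.0],
    [1.9,0,-4.6,0,0,0,4.0],
    [1.9,0,-4.6,0,0,0,4.0],
    [0,0,0,0,0,0,4.0],
  ],
)

```text
time_s: 11.0
tcp_pos: [0.4314, -0.4062, 0.1798]
orientation: [[0.926, 0.005, 0.376], [-0.376, 0.007, 0.926], [0.002, -1.0, 0.008]]
wrist_force: [-1.1, 0.5, -0.3]
gripper_width: 0.428
```

```bash
python3 - <<'E'
from h import *
where(); look("l4")
a=cv2.resize(cv2.imread("pics/l4t.png")[208:238,190:240],(600,360),interpolation=2)
b=cv2.resize(cv2.imread("pics/l4t.png")[150:235,180:310],(364,238),interpolation=2); c=cv2.resize(cv2.imread("pics/l4s.png")[220:260,200:270],(416,238),interpolation=2)
o=np.zeros((600,782,3),np.uint8); o[:360,:600]=a; o[361:599,:364]=b; o[361:599,366:782]=c; cv2.imwrite("pics/v9.png",o)
E
```

```text
r 0.2911 ang 264.8 z 0.1798 toolx -22.1 F [-1.1  0.5 -0.3] q [ 0.89  0.6  -0.27  1.66  0.18  0.91  0.17] w 0.428
stop px 239 u 222.0 222.19246861924685
```

View pics/v9.png

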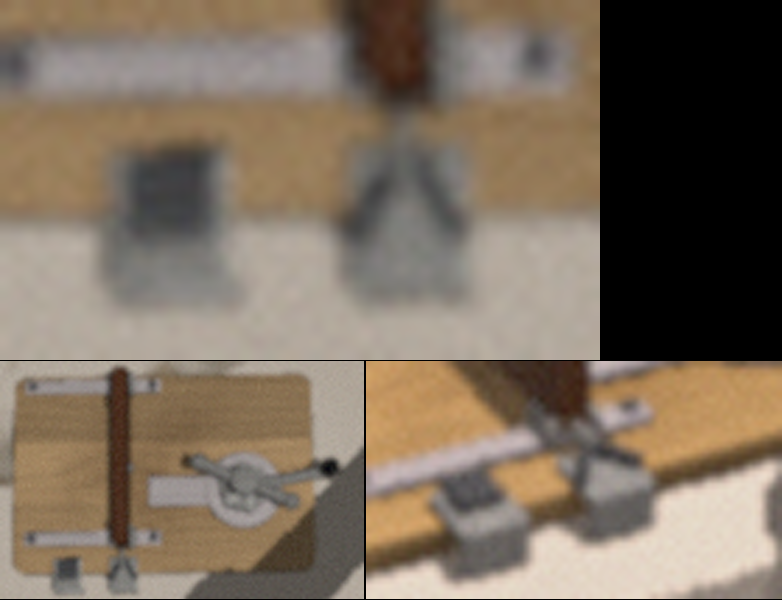

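```bash
python3 - <<'E'
from h import *
g=np.mean([grab_frame("top")[0].astype(float) for _ in range(12)],0)
np.save("pics/avg.npy",g); G=g[:,:,0]-0*g[:,:,2]; 
print("cols 214..234, gray*")
for r in range(214,234): print(r,g[r,214:234].mean(1).round(0).astype(int))
print("R-B"); 
for r in range(214,228): print(r,(g[r,214:234,0]-g[r,214:234,2]).round(0).astype(int))
E
```

```text
cols 214..234, gray*
214 [150 150 152 143 114  86  64  49  44  42  39  55  87 112 129 143 150 152
 146 130]
215 [137 139 140 133 113 102  83  57  40  41  38  55  87 111 123 131 138 139
 137 133]
216 [121 123 122 118 114 110  96  72  58  60  61  67  89 106 113 118 123 121
 122 122]
217 [118 119 120 119 117 115 107  94  82  87  89  90  99 106 111 114 115 114
 114 114]
218 [121 121 122 121 121 116 114 107  97 102 104 107 109 113 113 114 115 115
 115 115]
219 [122 122 122 121 118 113 110 105  98 104 103 107 113 115 116 115 118 119
 119 116]
220 [124 125 125 123 115 110 107 101  97 102  95  95 108 118 117 118 120 120
 118 117]
221 [125 125 125 122 116 114 111  99  95 101  91  88 106 120 124 120 119 119
 118 119]
222 [122 124 122 120 116 114 105  88  87  97  91  83 100 119 126 125 120 119
 118 118]
223 [123 121 121 119 114 109  92  75  83  99  96  85  90 112 127 128 121 119
 119 118]
224 [122 122 121 117 109  97  81  78  95 111 110  95  84 103 123 126 123 120
 120 120]
225 [124 124 121 110  93  80  74  86 108 122 119 106  86  87 110 122 128 128
 128 128]
226 [139 140 133 112  85  71  76  9
[... 888 characters left out ...]
 43 29 15 25 41 42 44 51 59 60 59 59 59]
218 [62 62 62 62 61 59 56 51 32 18 28 48 53 53 56 61 60 60 59 59]
219 [61 61 62 61 56 49 46 41 26 15 22 37 41 40 44 55 59 61 60 59]
220 [62 63 62 62 51 32 22 19 12  7 10 16 18 16 25 45 59 62 61 60]
221 [61 62 62 60 46 22  9  4  5  4  3  3  4  5 15 39 57 61 61 60]
222 [61 61 62 58 44 20  7  2  2  2  2  0  2  4 14 37 57 62 61 60]
223 [61 61 61 60 46 22  6  1  1  3  4  2  2  4 15 38 58 62 62 63]
224 [59 58 59 57 45 23  5  0  3  5  4  3  1  4 15 37 54 58 58 57]
225 [45 45 47 46 38 18  3  2  4  5  5  4  3  2 11 28 39 41 39 39]
226 [25 25 26 24 18  6  2  3  6  6  5  5  4  1  9 19 24 25 25 25]
227 [20 21 19 18 11  4  2  3  6  6  5  6  4  3  7 15 20 21 21 21]
```

```bash
python3 - <<'E'
from h import *
g=cv2.imread("pics/top0.png").astype(float); g=g.mean(2); A=np.load("pics/avg.npy").mean(2)
for r in range(219,228): print(r,g[r,214:234].round(0).astype(int), A[r,196:214].round(0).astype(int))
# knob location now
B=A[195:225,285:310] if 0 else A[180:215,285:315]; v,u=np.where(B<45); c=(u.mean()+285,v.mean()+180); p=ray("top",*c,.06); d=p[:2]-H
print(len(u),c,p,np.degrees(np.arctan2(d[1],d[0]))%360,np.hypot(*d))
where(); plan([((.4715,-.2003,.12),-15),((.4715,-.2003,.055),11)])
E
```

```text
219 [105 108 108 109 107  99  98  98  95  90  88  96 100 103 101 108 105 105
 107 106] [122 123 122 120 118 114 112 108 104 103 101 104 112 117 120 120 121 122]
220 [100 109 109 106 104 100  99  90  82  71  80  82 101 101 105 102 104 106
 108 105] [124 123 121 117 107  96  90  83  76  73  76  85 106 118 122 120 119 122]
221 [107 109 111 108 105 103 100  89  70  58  57  72  94 107 107 106 105 105
 108 102] [122 119 118 113  98  79  70  66  62  62  64  87 117 127 124 123 123 124]
222 [106 111 106 109 103 101  95  78  67  64  66  74  88 104 108 113 105 105
  99 103] [122 120 115 115  96  72  63  63  62  64  68  93 123 132 128 124 123 123]
223 [106 108 109 106 103  99  76  63  70  85  86  66  76 100 115 112 108 105
 105 104] [126 122 117 112  95  72  66  65  66  67  70  93 123 131 127 124 123 123]
224 [108 107 110 101  97  90  73  69  86  97 100  82  71  88 114 114 109 107
 113 110] [125 120 115 112  93  73  64  66  67  66  67  92 122 128 124 120 121 121]
225 [113 113 110 101  79  68  65  78  97 110 106  96  75  77  99 111 115 114
 114 109] [119 113 107 106  93  74  67  65  66  67  71  92 117 123 119 120 123 123]
226 [122 121 117  97  76  61  72  89 102 109 111 104  84  75  89 111 126 130
 132 135] [131 123 110 102  91  77  72  70  73  75  77  97 123 133 135 136 138 139]
227 [146 143 140 123  89  70  79  94 109 110 115 108  93  87 101 125 141 146
 146 146] [159 147 122 107  98  88  86  86  86  87  94 107 134 153 160 162 161 162]
24 (np.float64(297.4583333333333), np.float64(187.875)) [ 0.4714069  -0.19854414  0.06      ] 279.5975277692817 0.08341163173244115
r 0.2818 ang 265.5 z 0.1802 toolx -21.4 F [ 0.4 -0.3  0.5] q [ 0.88  0.59 -0.27  1.67  0.18  0.91  0.17] w 0.428
((0.4715, -0.2003, 0.12), -15) shift [-3.87  6.27 19.57] rot [-0.76 -6.41  0.19]
((0.4715, -0.2003, 0.055), 11) shift [0.  6.5 0. ] rot [  0. -26.   0.]
```

play_rows(
  motion=[
    [-0.9,0,4.4,0,0,0,4.0],
    [-0.9,0,4.4,0,0,0,4.0],
    [-0.9,0,4.4,0,0,0,4.0],
    [-0.9,0,4.4,0,0,0,4.0],
    [0,2,1.5,-0.7,-8,0,4.0],
    [0,2,0,0,-8,0,4.0],
    [0,1,0,0,-8,0,4.0],
    [0,0,0,0,-7,0,4.0],
    [0,0,0,0,0,0,4.0],
    [0,0,0,0,0,0,4.0],
  ],
)

```text
time_s: 12.7
tcp_pos: [0.476, -0.1999, 0.1317]
orientation: [[0.983, 0.009, -0.182], [0.182, -0.003, 0.983], [0.009, -1.0, -0.005]]
wrist_force: [0.1, -0.3, -0.2]
gripper_width: 0.433
```

```bash
python3 - <<'E'
from h import *
where(); plan([((.4715,-.2003,.055),10)])
E
```

```text
r 0.0856 ang 282.5 z 0.1317 toolx 10.5 F [ 0.1 -0.3 -0.2] q [ 0.63  0.57 -0.4   1.93  0.34  0.7   0.2 ] w 0.433
((0.4715, -0.2003, 0.055), 10) shift [-0.52  7.66  0.08] rot [0.27 0.49 0.5 ]
```

play_rows(
  motion=[
    [-0.5,1.5,0.1,0.3,0.5,0.5,4.0],
    [0,1.7,0,0,0,0,4.0],
    [0,1.5,0,0,0,0,4.0],
    [0,0,0,0,0,0,4.0],
  ],
)

```text
time_s: 13.1
tcp_pos: [0.4703, -0.2013, 0.0822]
orientation: [[0.987, -0.0, -0.163], [0.163, -0.001, 0.987], [-0.0, -1.0, -0.001]]
wrist_force: [-1.2, -0.0, 0.6]
gripper_width: 0.429
```

```bash
python3 - <<'E'
from h import *
where(); plan([((.4715,-.2003,.055),10)])
E
```

```text
r 0.0859 ang 278.6 z 0.0822 toolx 9.4 F [-1.2 -0.   0.6] q [ 0.59  0.64 -0.35  1.97  0.38  0.59  0.15] w 0.429
((0.4715, -0.2003, 0.055), 10) shift [0.13 2.72 0.08] rot [ 0.08 -0.61 -0.02]
```

play_rows(
  motion=[
    [0.1,1.4,0,0,0,0,4.0],
    [0,1.3,0,0,0,0,4.0],
    [0,0,0,0,0,0,4.0],
    [-1.0,0,0.05,0,4,0,4.0],
    [-1.0,0,0.05,0,5,0,4.0],
    [-1.0,0,0.05,0,6,0,4.0],
    [-1.0,0,0.05,0,6,0,4.0],
  ],
)

```text
time_s: 13.8
tcp_pos: [0.4451, -0.2008, 0.0579]
orientation: [[0.975, 0.031, 0.218], [-0.218, -0.004, 0.976], [0.031, -1.0, 0.003]]
wrist_force: [5.5, -1.2, -3.7]
gripper_width: 0.434
```

```bash
python3 - <<'E'
from h import *
where()
E
```

```text
r 0.0854 ang 261.7 z 0.0579 toolx -12.6 F [ 5.5 -1.2 -3.7] q [ 0.53  0.64 -0.21  2.08  0.3   0.42 -0.13] w 0.434
```

play_rows(
  motion=[
    [-1.0,0.2,0.05,0,3,1.5,4.0],
    [-1.1,0.1,0.05,0,4,0.5,4.0],
    [-1.1,0.1,0.1,0,5,0.5,4.0],
    [-1.1,0.1,0.1,0,5,0.5,4.0],
  ],
)

```text
time_s: 14.2
tcp_pos: [0.4257, -0.1932, 0.0592]
orientation: [[0.86, 0.029, 0.51], [-0.51, -0.003, 0.86], [0.027, -1.0, 0.012]]
wrist_force: [4.2, -5.9, -4.6]
gripper_width: 0.429
```

```bash
python3 - <<'E'
from h import *
where()
E
```

```text
r 0.0832 ang 247.6 z 0.0592 toolx -30.7 F [ 4.2 -5.9 -4.6] q [ 0.47  0.62 -0.13  2.13  0.19  0.37 -0.34] w 0.429
```

play_rows(
  motion=[
    [-1.2,0.2,-0.2,0,1,1.5,4.0],
    [-1.2,0.1,-0.1,0,2,0.5,4.0],
    [-1.2,0.1,0,0,2,0.5,4.0],
    [-1.2,0.1,0,0,3,0.5,4.0],
  ],
)

```text
time_s: 14.6
tcp_pos: [0.4029, -0.1818, 0.06]
orientation: [[0.77, 0.029, 0.638], [-0.638, 0.004, 0.77], [0.02, -1.0, 0.022]]
wrist_force: [3.7, -4.8, -6.0]
gripper_width: 0.43
```

```bash
python3 - <<'E'
from h import *
where()
E
```

```text
r 0.0853 ang 230.2 z 0.0600 toolx -39.7 F [ 3.7 -4.8 -6. ] q [ 0.45  0.59 -0.1   2.2   0.12  0.33 -0.44] w 0.43
```

play_rows(
  motion=[
    [-1.2,0.3,0,0,1,1,4.0],
    [-1.2,0.2,0,0,1,0,4.0],
    [-1.2,0,0,0,0,0,4.0],
    [-1.2,0,0,0,0,0,4.0],
  ],
)

```text
time_s: 15.0
tcp_pos: [0.4032, -0.1785, 0.0632]
orientation: [[0.724, 0.101, 0.682], [-0.683, -0.031, 0.73], [0.095, -0.994, 0.047]]
wrist_force: [9.4, -11.7, -8.9]
gripper_width: 0.431
```

```bash
python3 - <<'E'
from h import *
where()
E
```

```text
r 0.0825 ang 228.9 z 0.0632 toolx -43.3 F [  9.4 -11.7  -8.9] q [ 0.41  0.57 -0.05  2.27  0.11  0.2  -0.49] w 0.431
```

play_rows(
  motion=[
    [-1.4,0.4,0,-2,0,4,4.0],
    [-1.5,0.3,0,0,0,2,4.0],
    [-1.5,0.2,0,0,0,1,4.0],
  ],
)

```text
time_s: 15.3
tcp_pos: [0.4057, -0.1761, 0.0615]
orientation: [[0.712, 0.066, 0.7], [-0.7, -0.016, 0.714], [0.058, -0.998, 0.035]]
wrist_force: [7.7, -19.9, -10.1]
gripper_width: 0.435
```

```bash
python3 - <<'E'
from h import *
where()
E
```

```text
r 0.0791 ang 229.1 z 0.0615 toolx -44.5 F [  7.7 -19.9 -10.1] q [ 0.41  0.58 -0.06  2.23  0.09  0.26 -0.5 ] w 0.435
```

play_rows(
  motion=[
    [0.6,0,-0.3,0,0,0,4.0],
    [0,0,0,-1,0,2,4.0],
    [0,-2,0,0,0,0,4.0],
    [0,-3,0,0,0,0,4.0],
    [0,-4,0,0,0,0,4.0],
    [0,-4,0,0,0,0,4.0],
    [3.2,0,-3.2,0,0,0,4.0],
    [3.2,0,-3.2,0,0,0,4.0],
    [3.2,0,-3.2,0,0,0,4.0],
    [3.2,0,-3.2,0,0,0,4.0],
    [3.2,0,-3.2,0,0,0,4.0],
    [0,0,0,0,0,0,4.0],
  ],
)

```text
time_s: 16.5
tcp_pos: [0.4098, -0.4163, 0.21]
orientation: [[0.713, 0.044, 0.7], [-0.7, -0.009, 0.714], [0.038, -0.999, 0.024]]
wrist_force: [-0.6, -0.1, -1.2]
gripper_width: 0.432
```

```bash
python3 - <<'E'
from h import *
where()
snap("top","end"); g=np.mean([grab_frame("top")[0].astype(float) for _ in range(12)],0); D=g[:,:,0]-g[:,:,2]; A=g.mean(2)
for r in(217,218,219):
    w=np.clip(56-D[r,220:227],0,None); print(r,(w*np.arange(220,227)).sum()/w.sum(),D[r,218:229].round())
B=A[195:220,285:310]; v,u=np.where(B<45); c=(u.mean()+285,v.mean()+195); p=ray("top",*c,.06); d=p[:2]-H
print(len(u),c,p,np.degrees(np.arctan2(d[1],d[0]))%360)
g0=cv2.imread("pics/top0.png").mean(2)[195:220,285:310]; v,u=np.where(g0<45); print("start knob",len(u),u.mean()+285,v.mean()+195)
cv2.imwrite("pics/v10.png",cv2.resize(cv2.imread("pics/end.png")[130:250,100:400],(800,320),interpolation=2))
E
```

```text
r 0.3038 ang 261.0 z 0.2100 toolx -44.5 F [-0.6 -0.1 -1.2] q [ 0.82  0.52 -0.09  1.69  0.02  0.9  -0.04] w 0.432
217 223.12786885245902 [57. 50. 46. 42. 27. 16. 27. 40. 41. 43. 50.]
218 223.2008895478132 [60. 57. 56. 50. 32. 16. 28. 46. 52. 53. 55.]
219 223.14860225600793 [57. 48. 44. 41. 26. 14. 22. 36. 40. 41. 44.]
39 (np.float64(292.79487179487177), np.float64(210.87179487179486)) [ 0.40882686 -0.18500219  0.06      ] 234.68374244198577
start knob 24 292.9166666666667 210.125
```

View pics/v10.png

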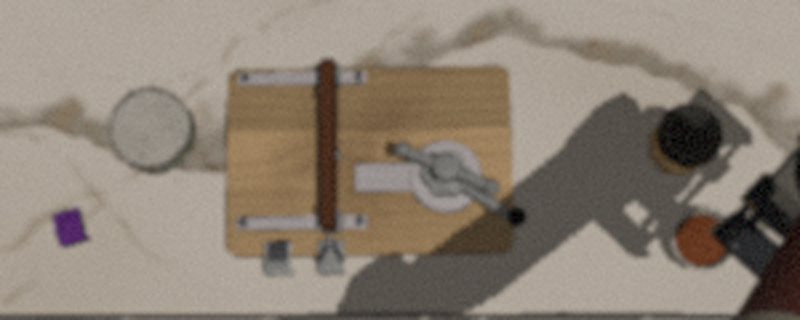

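```bash
python3 -c "
from bench import manip
print(manip.close_job())"
```

```text
the job is handed in; nothing more can be done
None
```

The slicing guide is set to the arrow tab and the job is handed in at about 17 s of robot time; all my checks before hand-in agreed.

- **What I did:** I swung the jam nut's lever counter-clockwise to about 43°. I then pushed the far handle arm clockwise by roughly 115°, which moved the stop about 30 mm right to the arrow tab. Last, I swung the lever back clockwise to its end stop, where it stalled under about 21 N.
- **Pointer:** In the last top pictures the pointer sits at column 223.2–223.3, corrected for its height, and the arrow tip at 223.2–223.45. That is in line to within about 0.7 mm. It did not shift during tightening. One cruder estimate, from the tab's edges rather than the arrow, put the difference nearer 1 mm.
- **Nut:** The lever knob is back within about 1 pixel of where it was found tight.
- **Bystanders:** The tin, jar, bowl and purple look-alike look undisturbed in the last picture. I checked these by eye only, not by measurement.
- **Gripper:** It was raised clear of everything, with its TCP 0.21 m up and about zero wrist force.

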